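# Back off the clamp screw of unknown hand and free the glued box

## Task

The glue on the small dark wooden box has set: free it from the steel hold-down clamp and lay it flat, right way up, in the empty black tray. Nobody remembers whether this clamp has an ordinary or a reverse thread, so feel gently with the T-handle for the way it gives, and never lean on it the wrong way: the slender stem would be strained. Back the screw off about half a turn or more, until the strap stands well clear, before you move the box, do not drop the box, leave the clamp slack, and do not disturb the other things on the bench.

Things in the scene. Friction and masses are not known exactly. Their poses are not given: they have to be found in the camera images.
- clamp: Clamp fixed to the bench: dark steel plate 210 x 100 x 18 mm, origin at the centre of its underside, long side along its x, z up. Screw axis at its x = +55 mm, y = 0; box nest centred at x = -50 mm, framed by a lip 4 mm wide that rises 4 mm above the plate (to z = 22 mm), 1.5 mm of play round the box: the box must rise over 4 mm to leave, toward the clamp's -x.
- strap_end (a point): Middle of the lower edge of the strap's free end (axes as the clamp's), at clamp x = -31 mm, z = 44 mm when tight. The strap, a steel bar 131 x 34 x 10 mm along the clamp's x, lies over the last 18 mm of the box's +x end (clamp's x); it only moves up and down, driven by the screw alone: it rises 4 mm for each rad that the screw is turned off, up to 12.8 mm at 3.2 rad, where the screw ends, and stays where it is left.
- handle_grip (a point): Centre of the dark steel T-handle on top of the screw: a rounded bar 90 mm long (point's x), 16 mm thick (y), 20 mm high (z, up). It turns about the upright screw axis through its centre and rises with the strap. Tight at the start, the bar lies along the clamp's x, its centre 94 mm over the bench. Which way loosens (clockwise or anticlockwise from above) changes from start to start and cannot be seen.
- handle (a joint): Wind-up (rad, + anticlockwise from above) of the slender stem between T-handle and screw, a spring of 3 N m per rad. The loosening way the screw turns on against a steady drag of 0.12 to 0.19 N m (wind-up 0.03 to 0.07); the tightening way it comes up solid within 0.03 rad and only the stem winds up. Beyond 0.25 rad (0.75 N m) either way the stem is strained and the job spoilt.
- glued_box: Closed dark brown wooden box, 45 x 75 x 26 mm (its x, y, z), about 0.16 kg, origin at the centre of its underside, z up. It starts in the clamp's nest with its y along the clamp's x, its underside 18 mm and its top 44 mm over the bench.
- tray: Loose black sheet-metal tray, 74 x 160 x 10 mm (its x, y, z), origin at the centre of its underside; walls 2 mm thick and 10 mm high, floor 2 mm thick, inside 70 x 156 mm.
- brush: filings brush, 23 x 202 x 23 mm, wooden handle; a bystander
- charcoal: square charcoal soldering block, 59 x 63 x 26 mm; a bystander

How it is judged:
By the outcome, as a careful person would: the job done as asked, in the order asked, and still so for the second after the job is handed in, with the robot touching nothing.
It also fails if it takes over 64 s, if anything falls off the work surface, if the arm or the gripper's body presses on something with over 40 N, if the wrist force passes 120 N, or if a joint passes its speed limit or range.

## Robot

A 6-joint arm with a two-finger parallel gripper is mounted at the origin on a cart in front of the work surface, level with it; the furniture and walls round the work are solid. World frame = base frame: x ahead of the robot, y to its left, z up, the work surface at z = 0. Lengths are in m, angles in rad, forces in N, time in s.
With the tool pointing down it reaches from about 0.375 to 0.925 m from the base axis. Payload 5.7 kg.
Tool frame: the origin (TCP) lies at the very end of the fingers, on their centre line; the grasp point (between the pads) lies 19 mm behind it; z points along the fingers, x is the direction in which the jaws open and shut, and the axes are right-handed (so a half turn about z gives the same grasp; the last joint's range is limited). The gripper opens to 85 mm and grips with 20 to 120 N. Pads are 22 mm wide; open, the fingers measure 114 mm over their backs; the gripper's body (76 mm by 85 mm) begins 54 mm behind the grasp point. The pads swing forward as they close: fully open they stand 13 mm farther back than shut.
Start: joints at [1.047, 0.359, 1.51, -0, 1.272, -0.115], TCP at [0.238, 0.551, 0.231] pointing down, gripper open.
Joint ranges: [-2.97, 2.97], [-1.01, 2.36], [0.21, 2.38], [-0.96, 4.11], [0.2, 2.71], [-2.98, 2.98]. Speed limits (rad/s): [2.39, 2.39, 3.14, 3.14, 3.14, 3.14].

## Interface

Orientations are given as a unit quaternion [w, x, y, z].
In Python, from station import robot, optics, boxes_of, pinpoint gives the robot as it stands.
- The arm moves only by the shell command python3 -m handwheel 'ROWS' [OPENING] [FORCE]. ROWS is JSON, one flat list of numbers, 6 for each row, row after row: the shift along the tool's x, y, z in cm, then the turn, a rotation vector about the tool's x, y, z in rad. A call has 1 to 5 rows; each row shifts and turns the commanded pose from where the row before left it, along the tool's axes as they then stand; what a row does not reach is not made up. A row lasts 1/8 s, in which the tool goes at most 62.5 mm and 10.7 degrees, less where a joint would pass 70% of its speed; a pose out of reach is approached as far as the arm can. A call is refused whole if a number of a shift passes 6.25 or a number of a turn 0.188, either way. A call with a gripper value outside its range is refused whole. OPENING is the finger opening in cm, from 0 to 8.54, set as the call begins (- or left out, the last holds). The fingers move at their own pace and stop on an object; FORCE is the grip in N (left out, the last holds). Time passes only in rows, so rows that do not move let the fingers close. It gives the time, the measured TCP pose, the force and the opening at its end, in the units of the state.
- robot.read_state(): the state, without advancing time (a new reading comes with each control period).
- optics.read_camera(name): name is "scene" or "top" or "wrist"; returns a dict with "color" (384x512x3 uint8, red, green, blue), "z_map" (384x512 float32, m along the optical axis (not along the pixel's ray), 0 where there is no reading), "fx", "fy", "cx", "cy" (pixels), "eye" and "attitude" of the camera in the world. Camera axes: x right, y up, looking along -z (the intrinsics and any distortion apply to the point x, -y, -z); pixel columns grow to the right and rows downward; lengths in m; the calibration is good to about 2 mm. A picture is of the moment at which its call begins.
- robot.job_done(): hands the job in, once; it reports no verdict.
Trained networks look in a picture, given as the dict that the camera call returned (one of the last four; its "shot" number tells which), for a name from the list of things; names that differ only in an ending like _2 or _b are one class to them, and where a whole thing is asked for, a point or a joint stands for the part that bears it (a point fixed in the world has none). Each returns a list of dicts, best first, with "score" (0 to 1); they miss things now and then, are a little off and sometimes report something else, mostly with a low value. They report only what shows in the picture. A call takes as long as a camera call.
- boxes_of(target, picture): "rect" ([left, top, width, height] in pixels, round what is visible of it).
- pinpoint(target, picture): "point" ([column, row] in pixels: a listed point, or the origin of a listed thing).
The state is a dict: "time": time; "q": joint angles; "dq": joint speeds; "tau": joint torques, N m; "tcp_pos": TCP position; "eef_rot": TCP orientation; "wrist_force": force on the tool from outside, world axes, zero at the start; "ft_torque": the same for the moment, N m; "gripper_width": finger opening in m.
Only numpy, scipy, OpenCV 4.12 (cv2) and the standard library are available. Lean on these libraries where they do the work, as an engineer would, in place of code of your own. Each camera call takes 0.05 s, during which the arm holds its last target. There are 200 camera calls.

## Working session

There is one attempt and no reset: what is moved stays moved. The work goes in short steps, Python scripts to look and compute and a shell command to move; the robot and the scene stay as the last step left them, time stands still between calls to the robot, and variables do not carry over. Pictures are saved under pics/ and viewed, about 8 in all and at most 12, crops included, and the job is handed in when it is done.

```bash
ls; mkdir -p pics; cat > h.py <<'E'
import numpy as np, cv2
from scipy.spatial.transform import Rotation as R
from station import robot, optics, boxes_of, pinpoint
def rot(q): return R.from_quat([q[1],q[2],q[3],q[0]])
def att(p):
    a=np.array(p['attitude'],float)
    return a if a.shape==(3,3) else rot(a).as_matrix()
def world(p,u,v,d):
    c=np.stack([(u-p['cx'])/p['fx']*d,-(v-p['cy'])/p['fy']*d,-d*np.ones_like(np.asarray(u,float))],-1)
    return c@att(p).T+np.array(p['eye'])
def cloud(p):
    v,u=np.mgrid[0:384,0:512]; return world(p,u,v,p['z_map'])
def onplane(p,u,v,z):
    e=np.array(p['eye']); r=world(p,np.float64(u),np.float64(v),1.0)-e
    return e+r*(z-e[2])/r[2]
def save(p,n,s=1):
    im=cv2.cvtColor(p['color'],cv2.COLOR_RGB2BGR); cv2.imwrite('pics/'+n,cv2.resize(im,None,fx=s,fy=s))
def st():
    s=robot.read_state(); print('t',s['time'],'tcp',np.round(s['tcp_pos'],4),'q',np.round(s['q'],3),'F',np.round(s['wrist_force'],2),'T',np.round(s['ft_torque'],3),'w',s['gripper_width']); return s
E
python3 - <<'E'
from h import *
s=st(); print(s['eef_rot'], rot(s['eef_rot']).as_matrix().round(3))
P={}
for n in ('scene','top'):
    p=optics.read_camera(n); P[n]=p
    print(n,{k:p[k] for k in p if k not in('color','z_map')})
    save(p,n+'0.png',1.5)
    C=cloud(p)
    for t in ('clamp','strap_end','handle_grip','glued_box','tray','brush','charcoal'):
        for r in pinpoint(t,p)[:2]:
            u,v=r['point']; print(t,np.round([u,v],1),round(r['score'],2),C[int(round(v)),int(round(u))].round(3))
        for r in boxes_of(t,p)[:1]: print('   rect',np.round(r['rect']),round(r['score'],2))
E
```

```text
pics
t 0.0 tcp [0.2382 0.55   0.2304] q [ 1.047  0.36   1.511 -0.     1.272 -0.115] F [-0.26  0.48  0.3 ] T [ 0.029 -0.006  0.03 ] w 0.08536295269663413
[ 4.19473014e-04  8.35913682e-01  5.48860137e-01 -8.30777024e-04] [[ 0.398  0.918 -0.001]
 [ 0.918 -0.398 -0.002]
 [-0.002 -0.    -1.   ]]
scene {'fx': 354.6957629945948, 'fy': 354.6957629945948, 'cx': 252.31457346555058, 'cy': 191.3006608897722, 'eye': array([ 0.09721386, -0.62084025,  0.88963615]), 'attitude': array([ 0.88673741,  0.36390221, -0.11857602, -0.25925213]), 'shot': 1}
clamp [222.2 206.2] 0.92 [0.466 0.096 0.016]
   rect [195. 186.  56.  42.] 0.85
strap_end [214.2 191.7] 0.66 [0.46  0.136 0.052]
   rect [209. 190.  35.  24.] 0.71
handle_grip [233.  196.5] 0.61 [0.481 0.047 0.099]
   rect [221. 187.  25.  17.] 0.52
glued_box [208.  195.1] 0.58 [0.44  0.141 0.043]
   rect [198. 181.  20.  22.] 0.74
tray [232.2 193.9] 0.36 [0.482 0.053 0.102]
   rect [179. 152.  44.  24.] 0.6
brush [311.1 274.2] 0.76 [ 0.551 -0.265  0.015]
   rect [278. 268.  59.   8.] 0.82
charcoal [233.9 143.3] 0.53 [0.672 0.36  0.025]
   rect [225. 133.
[... 296 characters left out ...]
9 0.053]
   rect [204. 217.  75.  51.] 0.9
strap_end [229.3 244.4] 0.9 [0.468 0.14  0.053]
strap_end [141.2 163.8] 0.34 [0.694 0.391 0.024]
   rect [227. 227.  51.  21.] 0.64
handle_grip [262.5 233.3] 0.74 [0.493 0.054 0.102]
handle_grip [221.1 245.7] 0.6 [0.463 0.162 0.042]
   rect [244. 226.  37.  15.] 0.48
glued_box [259.5 234.6] 0.17 [0.488 0.059 0.105]
tray [152.9 237.2] 0.64 [ 0.491  0.356 -0.001]
   rect [138. 204.  36.  60.] 0.61
brush [370.5 211.3] 0.86 [ 0.56  -0.254  0.01 ]
brush [142.9 164.2] 0.29 [0.694 0.385 0.026]
   rect [353. 182.  41.  60.] 0.58
charcoal [143.5 167.7] 0.94 [0.682 0.382 0.026]
charcoal [155.7 233.4] 0.68 [0.502 0.347 0.001]
   rect [128. 149.  29.  28.] 0.73
```

View pics/top0.png

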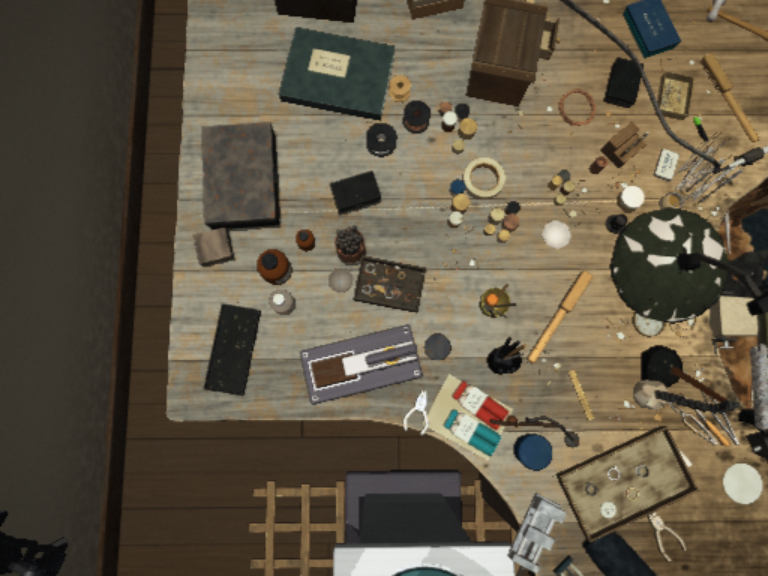

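View pics/scene0.png

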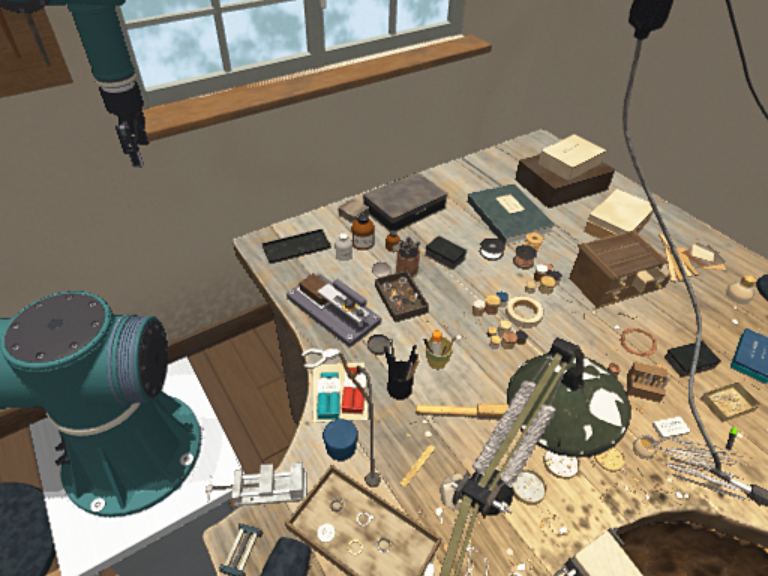

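```bash
python3 - <<'E'
from h import *
p=optics.read_camera('top'); C=cloud(p); z=C[...,2]
X,Y=C[...,0],C[...,1]
def rect(m,n):
    pts=C[m][:,:2].astype(np.float32); c,wh,a=cv2.minAreaRect(pts); 
    b=cv2.boxPoints((c,wh,a)); e=b[1]-b[0]; f=b[2]-b[1]; L=e if np.hypot(*e)>np.hypot(*f) else f
    print(n,len(pts),'c',np.round(c,4),'mean',pts.mean(0).round(4),'wh',np.round(wh,4),'long ang',np.degrees(np.arctan2(L[1],L[0])).round(1),'z',np.median(z[m]).round(4))
near=(abs(X-.475)<.15)&(abs(Y-.11)<.15)
rect(near&(z>.09)&(z<.13),'handle')
rect(near&(z>.049)&(z<.062),'strap')
rect(near&(z>.035)&(z<.048),'box')
rect(near&(z>.012)&(z<.2),'clamp all')
rect((abs(X-.49)<.12)&(abs(Y-.355)<.09)&(z>.004)&(z<.02),'tray wall')
g=p['color'].astype(int).sum(2)
rect((abs(X-.49)<.12)&(abs(Y-.355)<.09)&(g<150)&(z<.02),'tray dark')
rect((abs(X-.68)<.06)&(abs(Y-.38)<.06)&(z>.012),'charcoal')
print('floor',np.median(z[(abs(X-.35)<.03)&(abs(Y-.2)<.05)]))
E
```

```text
handle 220 c [0.4872 0.0583] mean [0.4869 0.0586] wh [0.016  0.0896] long ang -76.8 z 0.1029
strap 466 c [0.5111 0.1492] mean [0.4944 0.1133] wh [0.2738 0.1   ] long ang 67.8 z 0.0533
box 413 c [0.4969 0.1631] mean [0.4696 0.1713] wh [0.2414 0.137 ] long ang 67.1 z 0.0434
clamp all 3226 c [0.4935 0.1103] mean [0.4884 0.1147] wh [0.3006 0.262 ] long ang 89.6 z 0.0199
tray wall 355 c [0.4926 0.355 ] mean [0.5022 0.3534] wh [0.177  0.2328] long ang -0.2 z 0.0053
tray dark 1513 c [0.4778 0.3532] mean [0.5009 0.3507] wh [0.0801 0.2118] long ang -6.9 z 0.0017
charcoal 649 c [0.7086 0.3697] mean [0.7052 0.3833] wh [0.0725 0.1107] long ang -75.6 z 0.0259
floor -0.002034096804350072
```

Top view: the clamp is centred near (361,363), with its handle toward the right. The tray is at (233,349) and the charcoal block is probably the black block at (355,192), or the brown cube at (213,246). The tall cup at (505,355) is well away from the handle. I'll go above the handle first.

```bash
cat >> h.py <<'E'
def plan(target,yaw,n,pos=None,y0=None):
    """suggest rows: straight line to target, yaw (deg) of tool x"""
    s=robot.read_state(); M=rot(s['eef_rot']).as_matrix(); p=np.array(s['tcp_pos'])
    y=np.arctan2(M[1,0],M[0,0]) if y0 is None else np.radians(y0)
    if pos is not None:p=np.array(pos)
    dy=(np.radians(yaw)-y+np.pi)%(2*np.pi)-np.pi
    d=(np.array(target)-p)/n*100
    print('yaw now',np.degrees(y).round(2),'dyaw',np.degrees(dy).round(2),'tilt',np.round(M[:2,2],4),'step cm',np.linalg.norm(d).round(2))
    for i in range(n):
        a=y+dy*i/n; x=np.array([np.cos(a),np.sin(a),0]); yy=np.array([np.sin(a),-np.cos(a),0])
        print(np.round([d@x,d@yy,-d[2],0,0,-dy/n],3).tolist())
E
python3 - <<'E'
from h import *
plan([.487,.058,.20],13.2,10)
p=optics.read_camera('top')
for c in ((222,304),(261,311),(243,394),(205,387),(232.75,349)): print(onplane(p,c[0]/1.5,c[1]/1.5,.008).round(4))
E
```

```text
yaw now 66.57 dyaw -53.37 tilt [-0.0001 -0.0001] step cm 5.53
[-3.531, 4.238, 0.313, 0.0, 0.0, 0.093]
[-3.122, 4.548, 0.313, 0.0, 0.0, 0.093]
[-2.685, 4.819, 0.313, 0.0, 0.0, 0.093]
[-2.225, 5.048, 0.313, 0.0, 0.0, 0.093]
[-1.746, 5.233, 0.313, 0.0, 0.0, 0.093]
[-1.252, 5.373, 0.313, 0.0, 0.0, 0.093]
[-0.746, 5.466, 0.313, 0.0, 0.0, 0.093]
[-0.235, 5.512, 0.313, 0.0, 0.0, 0.093]
[0.279, 5.509, 0.313, 0.0, 0.0, 0.093]
[0.79, 5.46, 0.313, 0.0, 0.0, 0.093]
[0.5866 0.3713 0.008 ]
[0.573  0.2979 0.008 ]
[0.42   0.3262 0.008 ]
[0.4331 0.396  0.008 ]
[0.5022 0.348  0.008 ]
```

```bash
python3 -m handwheel '[-3.53,4.24,0.3,0,0,0.093,-3.12,4.55,0.3,0,0,0.093,-2.69,4.82,0.3,0,0,0.093,-2.23,5.05,0.3,0,0,0.093,-1.75,5.23,0.3,0,0,0.093]' 8.5
python3 -m handwheel '[-1.25,5.37,0.3,0,0,0.093,-0.75,5.47,0.3,0,0,0.093,-0.24,5.51,0.3,0,0,0.093,0.28,5.51,0.3,0,0,0.093,0.79,5.46,0.3,0,0,0.093]'
python3 -m handwheel '[0,0,0,0,0,0]'
python3 - <<'E'
from h import *
st()
p=optics.read_camera('wrist'); save(p,'w1.png',1.5); C=cloud(p); z=C[...,2]
print(p['eye'])
for t in ('handle_grip','strap_end','glued_box'):
    for r in pinpoint(t,p)[:2]:
        u,v=r['point']; print(t,np.round([u,v]),round(r['score'],2),C[int(v),int(u)].round(4))
m=(z>.088)&(z<.112)&(p['z_map']>0)&(abs(C[...,0]-.487)<.07)&(abs(C[...,1]-.058)<.07)
c,wh,a=cv2.minAreaRect(C[m][:,:2].astype(np.float32)); print(m.sum(),c,wh,a,np.median(z[m]))
M=rot(robot.read_state()['eef_rot']).as_matrix(); print(M.round(4))
E
```

```text
time: 2.22
tcp_pos: [0.3635, 0.3028, 0.2165]
eef_rot: [-0.0, 0.94, 0.34, 0.0]
wrist_force: [1.1, -0.3, -0.2]
gripper_width: 0.0848
time: 2.85
tcp_pos: [0.4881, 0.0563, 0.2015]
eef_rot: [0.0, 0.993, 0.114, 0.0]
wrist_force: [0.2, 0.3, -0.5]
gripper_width: 0.0848
time: 2.98
tcp_pos: [0.4894, 0.0549, 0.2014]
eef_rot: [0.001, 0.994, 0.113, 0.001]
wrist_force: [-0.1, 0.5, -0.5]
gripper_width: 0.085
t 2.975 tcp [0.4894 0.0549 0.2014] q [-2.800e-02  2.360e-01  1.776e+00 -1.000e-03  1.128e+00 -2.540e-01] F [-0.05  0.45 -0.52] T [ 0.033  0.053 -0.053] w 0.08495166564670147
[0.47320331 0.12361808 0.34353305]
handle_grip [254. 180.] 0.74 [0.4817 0.0608 0.1029]
strap_end [256.  90.] 0.85 [0.4659 0.14   0.0515]
glued_box [255.  72.] 0.82 [0.4609 0.157  0.0443]
1587 (0.4837982952594757, 0.057224564254283905) (0.015986429527401924, 0.08857179433107376) 13.589448928833008 0.1031752805400604
[[ 9.729e-01  2.311e-01 -8.000e-04]
 [ 2.311e-01 -9.729e-01  3.000e-04]
 [-7.000e-04 -5.000e-04 -1.000e+00]]
```

View pics/w1.png

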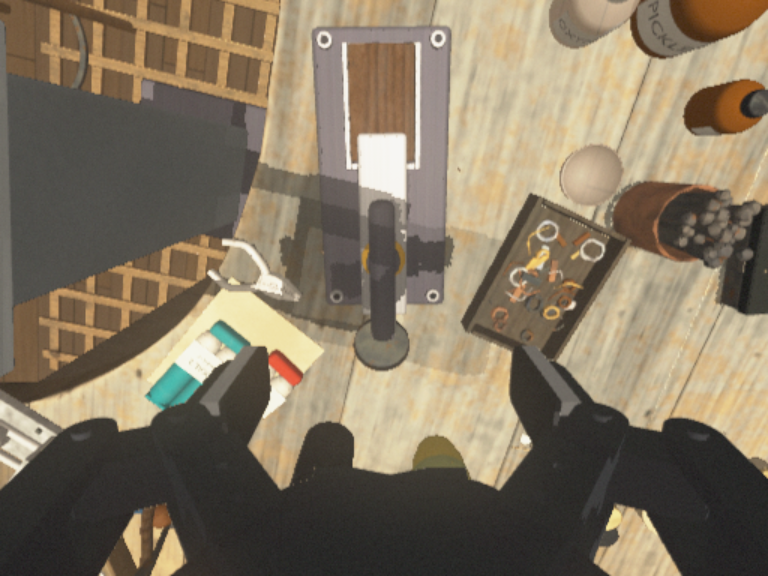

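```bash
python3 -m handwheel '[-0.36,-0.37,2.5,0,0,0,0,0,4,0,0,0,0,0,4,0,0,0,0,0,1.2,0,0,0]' 4
python3 - <<'E'
from h import *
st()
p=optics.read_camera('wrist'); save(p,'w2.png',1.5); C=cloud(p); z=C[...,2]
m=(z>.093)&(z<.11)&(p['z_map']>0)&(abs(C[...,0]-.487)<.07)&(abs(C[...,1]-.058)<.07)
c,wh,a=cv2.minAreaRect(C[m][:,:2].astype(np.float32)); print(m.sum(),c,wh,a,np.median(z[m]))
E
```

```text
time: 3.68
tcp_pos: [0.4805, 0.0622, 0.0826]
eef_rot: [-0.0, 0.993, 0.117, -0.002]
wrist_force: [0.1, -0.4, 0.0]
gripper_width: 0.04
t 3.675 tcp [0.4805 0.0622 0.0826] q [-0.014  0.397  1.913  0.     0.837 -0.249] F [ 0.08 -0.39  0.  ] T [ 0.041 -0.014 -0.008] w 0.04001009532059587
5448 (0.48265692591667175, 0.061231400817632675) (0.05971831828355789, 0.06767009198665619) 53.00958251953125 0.10313094880822075
```

View pics/w2.png

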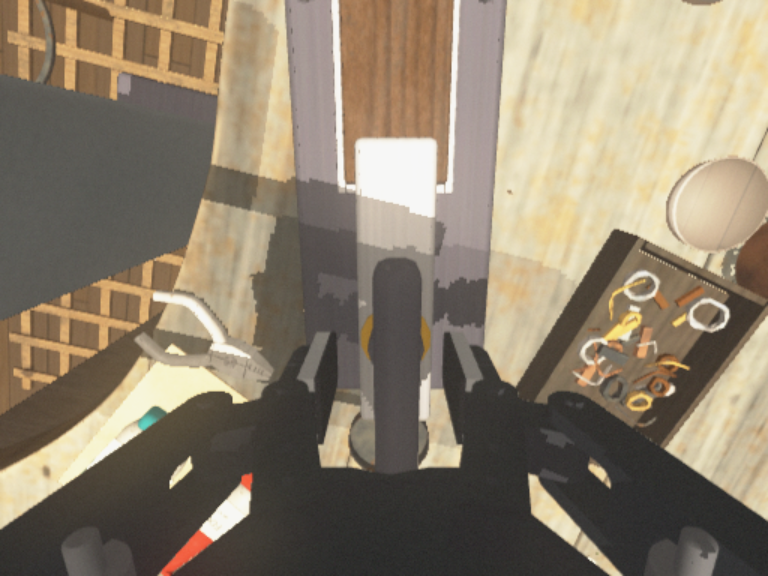

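```bash
python3 -m handwheel '[0,0,0,0,0,0,0,0,0,0,0,0]'
python3 - <<'E'
from h import *
st()
p=optics.read_camera('wrist'); C=cloud(p); z=C[...,2]
M=rot(robot.read_state()['eef_rot']).as_matrix();T=np.array(robot.read_state()['tcp_pos'])
L=(C-T)@M
m=(z>.099)&(z<.108)&(p['z_map']>0)&(abs(L[...,0])<.014)&(L[...,1]>-.045)&(L[...,1]<-.01)
l=L[m]; print('bar in tool x range',np.percentile(l[:,0],[1,50,99]).round(4),'y',np.percentile(l[:,1],[0,100]).round(4), 'slope',np.polyfit(l[:,1],l[:,0],1).round(4))
print('far end y',[ (L[...,1][(z>.097)&(z<.11)&(abs(L[...,0])<.006)&(p['z_map']>0)]).min()])
st()
E
```

```text
time: 3.98
tcp_pos: [0.4842, 0.0611, 0.0857]
eef_rot: [0.0, 0.993, 0.116, 0.001]
wrist_force: [-0.7, 0.3, -0.2]
gripper_width: 0.04
t 3.975 tcp [0.4842 0.0611 0.0857] q [-0.016  0.392  1.908 -0.     0.838 -0.249] F [-0.65  0.28 -0.21] T [-0.014  0.008 -0.028] w 0.03999295846191512
bar in tool x range [-0.0088 -0.0009  0.0066] y [-0.041 -0.01 ] slope [ 0.0069 -0.0009]
far end y [np.float64(-0.041084417773316693)]
t 4.025 tcp [0.4841 0.061  0.0856] q [-0.016  0.393  1.908 -0.     0.838 -0.249] F [ 0.18  0.1  -0.84] T [0.031 0.032 0.069] w 0.040176240070967636
```

```bash
python3 -m handwheel '[-0.09,0.39,1.0,0,0,0,0,0,0,0,0,0]' 4
python3 -m handwheel '[0,0,0,0,0,0,0,0,0,0,0,0,0,0,0,0,0,0,0,0,0,0,0,0]' 0.8 40
python3 - <<'E'
from h import *
st();st()
E
```

```text
time: 4.28
tcp_pos: [0.4824, 0.0565, 0.0738]
eef_rot: [0.0, 0.993, 0.115, -0.001]
wrist_force: [-0.9, -0.3, 0.5]
gripper_width: 0.0398
time: 4.78
tcp_pos: [0.4837, 0.0569, 0.0745]
eef_rot: [0.0, 0.993, 0.116, 0.001]
wrist_force: [1.3, 1.1, -0.7]
gripper_width: 0.0155
t 4.775 tcp [0.4837 0.0569 0.0745] q [-0.025  0.411  1.918 -0.     0.811 -0.257] F [ 1.32  1.14 -0.69] T [ 0.041 -0.381  0.049] w 0.01547103207235517
t 4.775 tcp [0.4837 0.0569 0.0745] q [-0.025  0.411  1.918 -0.     0.811 -0.257] F [ 1.32  1.14 -0.69] T [ 0.041 -0.381  0.049] w 0.01547103207235517
```

```bash
cat > s.py <<'E'
from h import *
s=robot.read_state(); M=rot(s['eef_rot']).as_matrix()
T=[s['ft_torque'][2]]; 
for i in range(2):
    optics.read_camera('wrist'); T.append(robot.read_state()['ft_torque'][2])
print('yaw',np.degrees(np.arctan2(M[1,0],M[0,0])).round(2),'Tz',np.round(T,3)); st()
E
python3 s.py
python3 -m handwheel '[0,0,0,0,0,0.04,0,0,0,0,0,0.0,0,0,0,0,0,0]' >/dev/null; python3 s.py
python3 -m handwheel '[0,0,0,0,0,0.04,0,0,0,0,0,0.0,0,0,0,0,0,0]' >/dev/null; python3 s.py
```

```text
yaw 13.29 Tz [ 0.049 -0.043 -0.038]
t 4.875 tcp [0.4837 0.0569 0.0745] q [-0.025  0.411  1.918 -0.     0.811 -0.257] F [2.58 0.74 0.29] T [ 0.17  -0.496 -0.038] w 0.015601598808717336
yaw 11.05 Tz [0.16  0.153 0.102]
t 5.35 tcp [0.4836 0.0569 0.0745] q [-0.025  0.411  1.918 -0.     0.811 -0.217] F [3.62 1.85 0.81] T [ 0.199 -0.712  0.102] w 0.015310674276445327
yaw 8.76 Tz [0.164 0.171 0.181]
t 5.825 tcp [0.4836 0.0568 0.0745] q [-0.025  0.411  1.918 -0.     0.811 -0.177] F [5.64 2.09 1.64] T [ 0.237 -0.903  0.181] w 0.014961259702024993
```

```bash
python3 -m handwheel '[0,0,0,0,0,0.04,0,0,0,0,0,0.0,0,0,0,0,0,0]' >/dev/null; python3 s.py
```

```text
yaw 6.45 Tz [0.3   0.3   0.311]
t 6.3 tcp [0.4836 0.0568 0.0745] q [-0.025  0.411  1.918 -0.     0.811 -0.137] F [4.88 1.23 2.08] T [ 0.302 -0.882  0.311] w 0.015359916812233842
```

```bash
python3 -m handwheel '[0,0,0,0,0,-0.06,0,0,0,0,0,-0.06,0,0,0,0,0,0]' >/dev/null; python3 s.py
python3 -m handwheel '[0,0,0,0,0,-0.06,0,0,0,0,0,0.0,0,0,0,0,0,0]' >/dev/null; python3 s.py
python3 -m handwheel '[0,0,-0.02,0,0,-0.05,0,0,0,0,0,0.0,0,0,0,0,0,0]' >/dev/null; python3 s.py
```

```text
yaw 13.28 Tz [-0.081 -0.052 -0.093]
t 6.775 tcp [0.4835 0.0568 0.0745] q [-0.025  0.411  1.918  0.     0.812 -0.256] F [4.95 1.57 2.08] T [ 0.181 -0.819 -0.093] w 0.015370199029951572
yaw 16.61 Tz [-0.091 -0.177 -0.087]
t 7.25 tcp [0.4835 0.0568 0.0746] q [-0.025  0.41   1.918  0.     0.812 -0.315] F [ 5.18 -0.    3.49] T [ 0.229 -0.859 -0.087] w 0.015522191460860474
yaw 19.48 Tz [-0.099 -0.116 -0.134]
t 7.725 tcp [0.4835 0.0568 0.0747] q [-0.025  0.41   1.918  0.     0.812 -0.365] F [4.82 1.13 2.37] T [ 0.19  -0.815 -0.134] w 0.015619279769247964
```

```bash
python3 -m handwheel '[0,0,-0.04,0,0,-0.1,0,0,-0.05,0,0,-0.12,0,0,-0.06,0,0,-0.15,0,0,-0.06,0,0,-0.15,0,0,-0.06,0,0,-0.15]'; python3 s.py
```

```text
time: 8.35
tcp_pos: [0.4834, 0.0566, 0.0773]
eef_rot: [0.0, 0.874, 0.486, 0.0]
wrist_force: [6.1, -0.3, 1.5]
gripper_width: 0.0156
yaw 58.16 Tz [-0.157 -0.056 -0.169]
t 8.45 tcp [0.4835 0.0566 0.0774] q [-2.500e-02  4.060e-01  1.916e+00 -1.000e-03  8.190e-01 -1.038e+00] F [4.38 0.19 2.45] T [-0.085 -0.921 -0.169] w 0.015676477230786273
```

```bash
python3 -m handwheel '[0,0,-0.064,0,0,-0.16,0,0,-0.064,0,0,-0.16,0,0,-0.064,0,0,-0.16,0,0,-0.064,0,0,-0.16,0,0,-0.064,0,0,-0.16]'
python3 -m handwheel '[0,0,-0.064,0,0,-0.16,0,0,-0.064,0,0,-0.16,0,0,-0.064,0,0,-0.16,0,0,-0.064,0,0,-0.16,0,0,-0.064,0,0,-0.16]'; python3 s.py
```

```text
time: 9.07
tcp_pos: [0.4837, 0.0564, 0.0806]
eef_rot: [0.001, 0.616, 0.788, 0.0]
wrist_force: [4.8, -0.2, 1.4]
gripper_width: 0.015
time: 9.7
tcp_pos: [0.4841, 0.0564, 0.0838]
eef_rot: [0.001, 0.26, 0.966, -0.0]
wrist_force: [5.6, -0.6, -0.2]
gripper_width: 0.0153
yaw 149.86 Tz [-0.124 -0.098 -0.1  ]
t 9.8 tcp [0.4841 0.0564 0.0838] q [-2.500e-02  3.950e-01  1.910e+00 -1.000e-03  8.340e-01 -2.639e+00] F [ 5.74 -1.34  1.04] T [-0.156 -1.289 -0.1  ] w 0.01489418860272811
```

```bash
python3 -m handwheel '[0,0,0,0,0,0,0,0,0,0,0,0,0,0,-2.2,0,0,0,0,0,-2.3,0,0,0.02,0,0,0,0,0,0.18]' 4
python3 -m handwheel '[0,0,0,0,0,0.185,0,0,0,0,0,0.185,0,0,0,0,0,0.185,0,0,0,0,0,0.185,0,0,0,0,0,0.185]'
python3 -m handwheel '[0,0,0,0,0,0.185,0,0,0,0,0,0.185,0,0,0,0,0,0.185,0,0,0,0,0,0.185,0,0,0,0,0,0.185]'
python3 -m handwheel '[0,0,0,0,0,0.185,0,0,0,0,0,0.185,0,0,0,0,0,0.185,0,0,0,0,0,0.185,0,0,0,0,0,0.185]'
python3 -m handwheel '[0,0,0,0,0,0.17,0,0,0,0,0,0,0,0,0,0,0,0]'; python3 s.py
python3 - <<'E'
from h import *
p=optics.read_camera('wrist'); save(p,'w3.png',1.5); C=cloud(p); z=C[...,2]
m=(z>.105)&(z<.125)&(p['z_map']>0)&(np.hypot(C[...,0]-.484,C[...,1]-.057)<.055)
M=rot(robot.read_state()['eef_rot']).as_matrix();T=np.array(robot.read_state()['tcp_pos']); L=(C-T)@M
m&=(abs(L[...,0])<.014)
l=L[m]; print(m.sum(),np.median(z[m]),'x',np.percentile(l[:,0],[1,50,99]).round(4),'y',l[:,1].min().round(4),l[:,1].max().round(4),'slope',np.polyfit(l[:,1],l[:,0],1).round(4))
E
```

```text
time: 10.42
tcp_pos: [0.4826, 0.0569, 0.1296]
eef_rot: [0.0, 0.359, 0.933, -0.0]
wrist_force: [-0.6, 0.2, -0.5]
gripper_width: 0.0397
time: 11.05
tcp_pos: [0.4811, 0.0569, 0.1279]
eef_rot: [-0.001, 0.738, 0.674, -0.001]
wrist_force: [-0.2, -0.6, 0.1]
gripper_width: 0.0402
time: 11.68
tcp_pos: [0.4811, 0.0569, 0.128]
eef_rot: [-0.0, 0.962, 0.274, -0.002]
wrist_force: [-0.5, 0.8, 0.2]
gripper_width: 0.0403
time: 12.3
tcp_pos: [0.4811, 0.0569, 0.1279]
eef_rot: [0.0, 0.983, -0.184, -0.002]
wrist_force: [-0.5, 0.2, -0.7]
gripper_width: 0.0399
time: 12.68
tcp_pos: [0.4821, 0.0568, 0.1283]
eef_rot: [0.0, 0.965, -0.262, -0.001]
wrist_force: [-0.0, 1.2, 0.2]
gripper_width: 0.0401
yaw -30.37 Tz [-0.019 -0.048 -0.089]
t 12.775 tcp [0.4825 0.0569 0.1284] q [-0.025  0.325  1.87  -0.     0.947  0.506] F [-0.38  0.1  -0.02] T [-0.006 -0.06  -0.089] w 0.03989123351225282
3215 0.11259899731206963 x [-0.0074  0.0011  0.0095] y -0.0456 0.0432 slope [-0.0317  0.001 ]
```

View pics/w3.png

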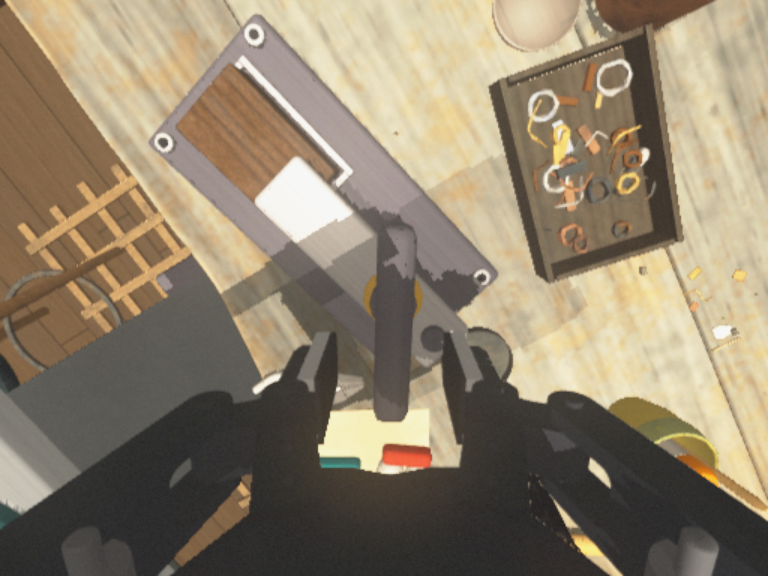

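```bash
python3 -m handwheel '[0.1,0,2.2,0,0,0,0,0,2.2,0,0,0,0,0,0,0,0,0]' 4
python3 -m handwheel '[0,0,0,0,0,0,0,0,0,0,0,0,0,0,0,0,0,0]' 0.8 40
python3 -m handwheel '[0,0,-0.05,0,0,-0.13,0,0,-0.06,0,0,-0.15,0,0,-0.06,0,0,-0.15,0,0,-0.06,0,0,-0.15]' ; python3 s.py
python3 -m handwheel '[0,0,-0.04,0,0,-0.1,0,0,0,0,0,0]' ; python3 s.py
```

```text
time: 13.2
tcp_pos: [0.4823, 0.0563, 0.0834]
eef_rot: [0.0, 0.965, -0.263, -0.002]
wrist_force: [-0.0, 0.6, 0.2]
gripper_width: 0.0402
time: 13.58
tcp_pos: [0.4842, 0.0564, 0.0853]
eef_rot: [-0.0, 0.965, -0.263, 0.001]
wrist_force: [-0.4, 1.5, 3.4]
gripper_width: 0.0153
time: 14.08
tcp_pos: [0.4844, 0.0564, 0.0875]
eef_rot: [0.0, 1.0, 0.026, 0.001]
wrist_force: [-0.6, 0.3, 1.5]
gripper_width: 0.0154
yaw 2.97 Tz [-0.091 -0.052 -0.099]
t 14.175 tcp [0.4844 0.0564 0.0875] q [-0.026  0.39   1.906  0.     0.844 -0.074] F [-1.3   0.17  3.77] T [ 0.076  0.103 -0.099] w 0.015585207209217754
time: 14.42
tcp_pos: [0.4844, 0.0564, 0.0878]
eef_rot: [0.0, 0.997, 0.072, 0.001]
wrist_force: [0.5, -0.1, 4.5]
gripper_width: 0.0148
yaw 8.22 Tz [-0.09  -0.143 -0.158]
t 14.525 tcp [0.4844 0.0563 0.0878] q [-0.026  0.389  1.906 -0.     0.845 -0.169] F [-0.91  0.55  5.7 ] T [ 0.051  0.058 -0.158] w 0.015309674346526322
```

```bash
python3 -m handwheel '[0,0,-0.04,0,0,-0.09,0,0,0,0,0,0]' ; python3 s.py
python3 -m handwheel '[0,0,0,0,0,0,0,0,0,0,0,0,0,0,-2.5,0,0,0,0,0,-2.5,0,0,0]' 4
python3 -m handwheel '[0,-3.5,0,0,0,0,0,-3.6,0,0,0,0,0,-3.6,0,0,0,0,0,0,0,0,0,0]' 7
cat > m.py <<'E'
from h import *
import sys
p=optics.read_camera('wrist'); save(p,sys.argv[1],1.5); C=cloud(p); z=C[...,2]
s=robot.read_state(); M=rot(s['eef_rot']).as_matrix();T=np.array(s['tcp_pos']); L=(C-T)@M
print('yaw',np.degrees(np.arctan2(M[1,0],M[0,0]))); st()
near=(p['z_map']>0)&(abs(L[...,0])<.06)&(abs(L[...,1])<.12)
col=p['color'].astype(int); brown=(col[...,0]-col[...,2]>25)
for n,m in (('box',near&(z>.038)&(z<.048)&(abs(L[...,0])<.035)),('strap',near&(z>.058)&(z<.075)&(abs(L[...,0])<.022))):
    l=L[m]
    if len(l)>50: print(n,m.sum(),'z',np.median(z[m]).round(4),'x',np.percentile(l[:,0],[.5,50,99.5]).round(4),'y',np.percentile(l[:,1],[.5,99.5]).round(4),'slope',np.polyfit(l[:,1],l[:,0],1).round(4))
for t in ('glued_box','strap_end'):
    for r in pinpoint(t,p)[:1]:
        u,v=r['point']; print(t,round(r['score'],2),C[int(v),int(u)].round(4),L[int(v),int(u)].round(4))
E
python3 m.py w4.png
```

```text
time: 14.78
tcp_pos: [0.4845, 0.0564, 0.0881]
eef_rot: [0.0, 0.993, 0.117, 0.001]
wrist_force: [-0.1, -0.1, 5.9]
gripper_width: 0.0156
yaw 13.38 Tz [-0.08  -0.086 -0.162]
t 14.875 tcp [0.4845 0.0564 0.0881] q [-0.026  0.389  1.906  0.     0.846 -0.259] F [ 0.35 -0.24  7.24] T [ 0.123 -0.003 -0.162] w 0.015363703233855431
time: 15.38
tcp_pos: [0.4831, 0.0563, 0.1377]
eef_rot: [-0.0, 0.993, 0.118, -0.001]
wrist_force: [1.1, -0.7, -0.8]
gripper_width: 0.0402
time: 15.88
tcp_pos: [0.4577, 0.1619, 0.1374]
eef_rot: [-0.0, 0.993, 0.119, -0.0]
wrist_force: [0.2, 0.1, -0.0]
gripper_width: 0.0704
yaw 13.668422779907305
t 15.925 tcp [0.4581 0.1609 0.1374] q [ 0.196  0.311  1.862 -0.     0.969 -0.043] F [ 0.9  -0.81 -0.52] T [-0.048  0.049  0.023] w 0.0699520736768191
box 3461 z 0.0438 x [-0.0215  0.0008  0.023 ] y [-0.0349  0.0369] slope [-0.0022  0.0008]
strap 3007 z 0.0661 x [-0.0161 -0.0001  0.0174] y [0.0214 0.1111] slope [-0.034   0.0022]
glued_box 0.77 [0.4589 0.1684 0.0429] [ 0.0026 -0.0071  0.0945]
strap_end 0.86 [0.4663 0.1383 0.0453] [0.0027 0.0238 0.0921]
```

View pics/w4.png

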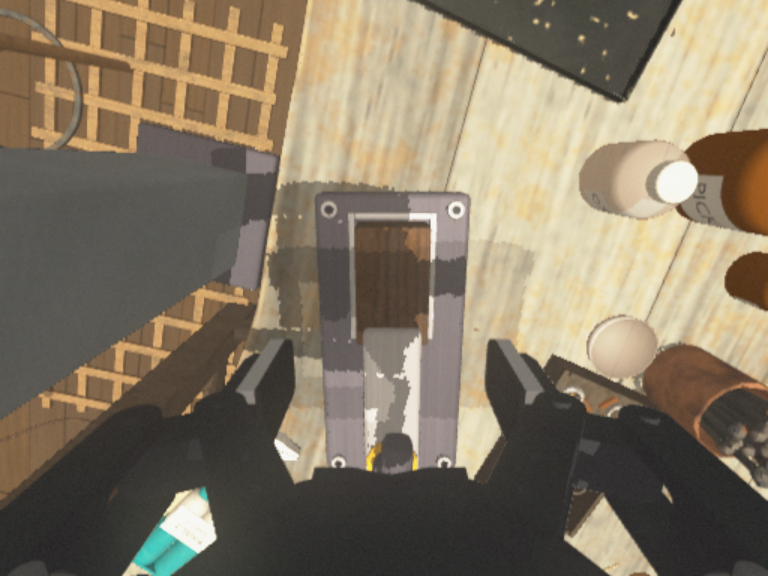

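```bash
python3 -m handwheel '[0.08,0,3.5,0,0,0,0,0,3.5,0,0,0,0,0,2.5,0,0,0,0,0,1.54,0,0,0,0,0,0,0,0,0]' 6.5
python3 -m handwheel '[0,0,0,0,0,0]'
python3 -m handwheel '[0,0,0,0,0,0,0,0,0,0,0,0,0,0,0,0,0,0,0,0,0,0,0,0]' 3.5 45; python3 s.py
```

```text
time: 16.65
tcp_pos: [0.4588, 0.1593, 0.0262]
eef_rot: [0.0, 0.993, 0.117, -0.001]
wrist_force: [-1.0, -0.1, 0.1]
gripper_width: 0.0645
time: 16.77
tcp_pos: [0.4601, 0.16, 0.0277]
eef_rot: [0.0, 0.993, 0.118, 0.0]
wrist_force: [-0.3, -0.2, 0.3]
gripper_width: 0.0651
time: 17.27
tcp_pos: [0.4603, 0.1605, 0.0283]
eef_rot: [0.0, 0.993, 0.118, 0.001]
wrist_force: [0.1, -1.5, 6.3]
gripper_width: 0.0441
yaw 13.59 Tz [-0.088 -0.026 -0.073]
t 17.375 tcp [0.4603 0.1605 0.0283] q [ 1.94e-01  4.92e-01  1.95e+00 -1.00e-03  6.97e-01 -4.30e-02] F [ 0.08 -1.09  5.64] T [-0.306  0.097 -0.073] w 0.043908224475450994
```

```bash
python3 -m handwheel '[0,0,-0.35,0,0,0,0,0,-0.35,0,0,0,0,0,0,0,0,0]'; python3 s.py
python3 -m handwheel '[0,-1,0,0,0,0,0,-2,0,0,0,0,0,-2,-0.2,0,0,0,0,0,-1.5,0,0,0,0,0,-2.5,0,0,0]'
python3 -m handwheel '[0,0,-2.5,0,0,0,0,0,0,0,0,0]'
python3 - <<'E'
from h import *
st(); p=optics.read_camera('wrist'); save(p,'w5.png',1.5)
c=.348
plan([.503,.348,.11],80.2,8)
E
```

```text
time: 17.75
tcp_pos: [0.4596, 0.1606, 0.0346]
eef_rot: [0.0, 0.993, 0.118, 0.0]
wrist_force: [0.2, 0.5, -1.3]
gripper_width: 0.0439
yaw 13.58 Tz [ 0.014 -0.015 -0.005]
t 17.85 tcp [0.4594 0.1605 0.0343] q [ 0.194  0.481  1.947 -0.     0.714 -0.043] F [-0.18  0.39 -2.3 ] T [ 0.035  0.031 -0.005] w 0.04394652337918806
time: 18.48
tcp_pos: [0.4468, 0.2091, 0.0766]
eef_rot: [0.0, 0.993, 0.119, -0.001]
wrist_force: [0.5, 0.6, -0.9]
gripper_width: 0.044
time: 18.73
tcp_pos: [0.4494, 0.2094, 0.1033]
eef_rot: [-0.0, 0.993, 0.118, 0.002]
wrist_force: [0.9, -0.3, -1.5]
gripper_width: 0.044
t 18.725 tcp [0.4494 0.2094 0.1033] q [ 0.297  0.373  1.877 -0.     0.887  0.06 ] F [ 0.86 -0.25 -1.45] T [ 0.024 -0.053  0.018] w 0.04401203799354952
yaw now 13.58 dyaw 66.62 tilt [0.0024 0.0005] step cm 1.87
[1.07, -1.527, -0.098, 0.0, 0.0, -0.145]
[1.28, -1.356, -0.098, 0.0, 0.0, -0.145]
[1.463, -1.157, -0.098, 0.0, 0.0, -0.145]
[1.615, -0.933, -0.098, 0.0, 0.0, -0.145]
[1.733, -0.689, -0.098, 0.0, 0.0, -0.145]
[1.814, -0.431, -0.098, 0.0, 0.0, -0.145]
[1.858, -0.163, -0.098, 0.0, 0.0, -0.145]
[1.862, 0.107, -0.098, 0.0, 0.0, -0.145]
```

View pics/w5.png

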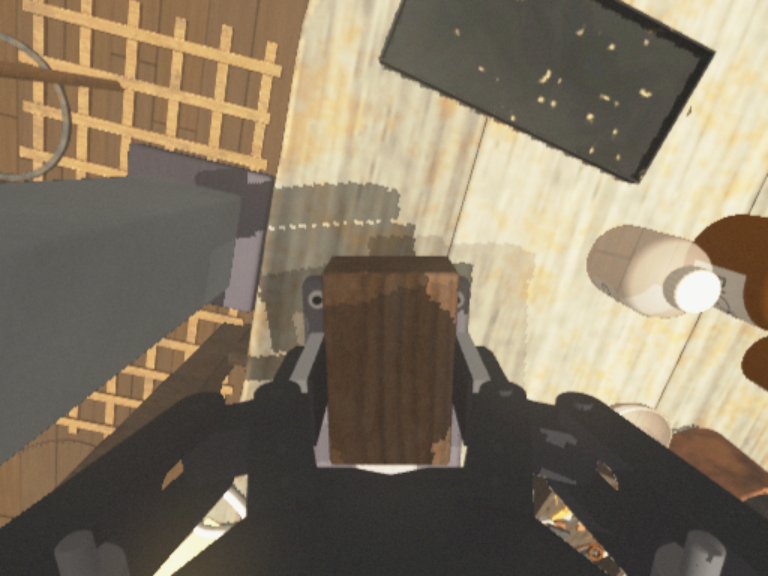

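```bash
python3 - <<'E'
from h import *
p=optics.read_camera('wrist')
c=[onplane(p,u/1.5,v/1.5,.010)[:2] for u,v in ((380,62),(636,182),(714,50))]
print(np.round(c,4)); a,b,d=c
print('long',np.linalg.norm(b-a),np.degrees(np.arctan2(*(b-a)[::-1])),'short',np.linalg.norm(d-b),'centre',(a+d)/2)
C=cloud(p); z=C[...,2]
for q in (p,optics.read_camera('top')):
    C=cloud(q); z=C[...,2]; m=(q['z_map']>0)&(z>.04)&(abs(C[...,0]-.56)<.12)&(abs(C[...,1]-.31)<.08)&(C[...,0]>.52)
    if q is not p: m&=(z<.12)
    P=C[m]; 
    if len(P): print(len(P),'bottle min x',P[:,0].min(),'y range',P[:,1].min(),P[:,1].max(),'zmax',P[:,2].max(), 'max y pt',P[P[:,1].argmax()])
for r in pinpoint('tray',q)[:1]: print(r, onplane(q,*r['point'],.0))
E
```

```text
[[0.4156 0.3244]
 [0.5686 0.2992]
 [0.5813 0.3703]]
long 0.15514031156226896 -9.361027241244628 short 0.07228442178368259 centre [0.49844575 0.34737256]
3896 bottle min x 0.561629089356432 y range 0.23302676083875468 0.28664685977933946 zmax 0.06906695634161383 max y pt [0.62601995 0.28664686 0.04019906]
579 bottle min x 0.5661767684770711 y range 0.2361123064762102 0.2976502553551368 zmax 0.09359385262178 max y pt [0.64045109 0.29765026 0.06013277]
{'point': [156.3, 231.9], 'score': 0.65} [0.5048985  0.34691228 0.        ]
```

```bash
python3 - <<'E'
from h import *
plan([.483,.3497,.103],80.5,8,pos=[.4494,.2094,.103])
E
```

```text
yaw now 13.57 dyaw 66.93 tilt [-0.0016 -0.0006] step cm 1.8
[0.82, -1.606, -0.0, 0.0, 0.0, -0.146]
[1.045, -1.47, -0.0, 0.0, 0.0, -0.146]
[1.247, -1.302, -0.0, 0.0, 0.0, -0.146]
[1.424, -1.107, -0.0, 0.0, 0.0, -0.146]
[1.57, -0.888, -0.0, 0.0, 0.0, -0.146]
[1.682, -0.65, -0.0, 0.0, 0.0, -0.146]
[1.759, -0.398, -0.0, 0.0, 0.0, -0.146]
[1.798, -0.138, -0.0, 0.0, 0.0, -0.146]
```

```bash
python3 -m handwheel '[0.82,-1.61,0,0,0,-0.146,1.05,-1.47,0,0,0,-0.146,1.25,-1.3,0,0,0,-0.146,1.42,-1.11,0,0,0,-0.146]'
python3 -m handwheel '[1.57,-0.89,0,0,0,-0.146,1.68,-0.65,0,0,0,-0.146,1.76,-0.4,0,0,0,-0.146,1.8,-0.14,0,0,0,-0.146,0,0,0,0,0,0]'
python3 -m handwheel '[0,0,3,0,0,0,0,0,3,0,0,0,0,0,0,0,0,0,0,0,0,0,0,0]'
python3 s.py
python3 - <<'E'
from h import *
p=optics.read_camera('wrist'); save(p,'w6.png',1.5)
E
```

```text
time: 19.42
tcp_pos: [0.4638, 0.2794, 0.1]
eef_rot: [0.0, 0.916, 0.401, -0.001]
wrist_force: [0.7, 0.4, -1.5]
gripper_width: 0.0441
time: 20.05
tcp_pos: [0.4811, 0.35, 0.1001]
eef_rot: [-0.0, 0.763, 0.646, -0.001]
wrist_force: [-1.8, -0.5, -1.4]
gripper_width: 0.0441
time: 20.55
tcp_pos: [0.4814, 0.3491, 0.0416]
eef_rot: [0.0, 0.764, 0.646, -0.0]
wrist_force: [-0.2, -0.5, -1.4]
gripper_width: 0.0437
yaw 80.41 Tz [-0.032 -0.031 -0.02 ]
t 20.65 tcp [0.4821 0.3497 0.0424] q [ 0.512  0.573  1.697 -0.     0.87  -0.892] F [-0.18  0.28 -2.05] T [ 0.012 -0.042 -0.02 ] w 0.043768103027352824
```

View pics/w6.png

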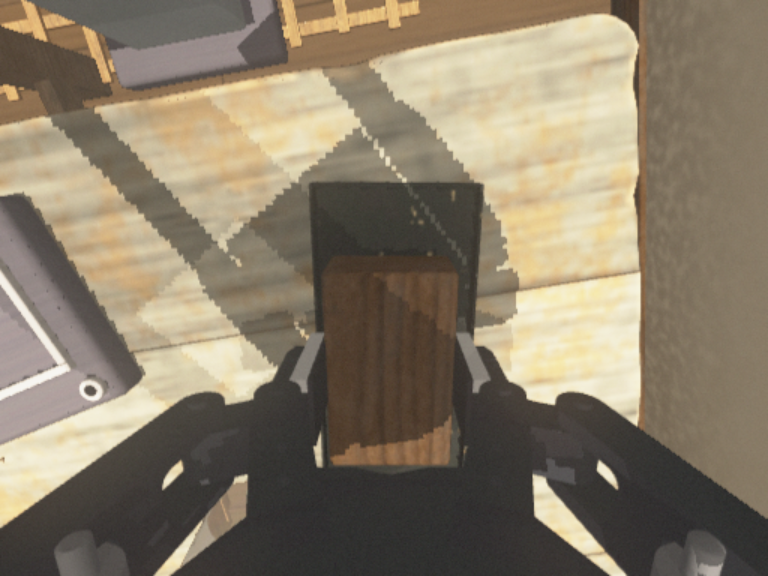

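```bash
python3 -m handwheel '[0.25,0,1.5,0,0,0,0,0,1.0,0,0,0,0,0,0,0,0,0,0,0,0.3,0,0,0,0,0,0,0,0,0]'; python3 s.py
python3 -m handwheel '[0,0,0.1,0,0,0,0,0,0,0,0,0,0,0,0.1,0,0,0,0,0,0,0,0,0]'; python3 s.py
```

```text
time: 21.32
tcp_pos: [0.4817, 0.352, 0.0132]
eef_rot: [0.0, 0.763, 0.646, -0.0]
wrist_force: [1.0, 0.1, -1.9]
gripper_width: 0.0439
yaw 80.5 Tz [-0.019 -0.01  -0.025]
t 21.425 tcp [0.4818 0.3521 0.0134] q [ 0.515  0.617  1.708 -0.     0.816 -0.89 ] F [ 0.85 -0.61 -1.53] T [-0.006 -0.04  -0.025] w 0.04384099734654814
time: 21.92
tcp_pos: [0.4818, 0.3521, 0.0124]
eef_rot: [0.0, 0.763, 0.646, 0.0]
wrist_force: [-1.0, -1.8, 8.2]
gripper_width: 0.0436
yaw 80.5 Tz [ 0.03  -0.019 -0.011]
t 22.025 tcp [0.4818 0.3521 0.0123] q [ 0.515  0.619  1.709 -0.     0.813 -0.89 ] F [-1.72 -2.    7.73] T [-0.125  0.303 -0.011] w 0.04416748638352312
```

```bash
python3 -m handwheel '[0,0,-0.05,0,0,0,0,0,0,0,0,0,0,0,0,0,0,0]' 5.6
python3 -m handwheel '[0,0,-1,0,0,0,0,0,-4,0,0,0,0,0,-5,0,0,0,0,0,-5,0,0,0,0,0,0,0,0,0]'
python3 - <<'E'
from h import *
st(); p=optics.read_camera('wrist'); save(p,'w7.png',1.5)
C=cloud(p);z=C[...,2]; m=(p['z_map']>0)&(abs(C[...,0]-.483)<.05)&(abs(C[...,1]-.35)<.04)&(z>.02)&(z<.04)
c,wh,a=cv2.minAreaRect(C[m][:,:2].astype(np.float32)); print(m.sum(),c,wh,a,np.percentile(z[m],[2,50,98]))
A=np.c_[C[m][:,:2],np.ones(m.sum())]; print('plane slope',np.linalg.lstsq(A,z[m],rcond=None)[0])
q=optics.read_camera('top'); save(q,'top7.png',1.5)
E
```

```text
time: 22.4
tcp_pos: [0.4817, 0.352, 0.0117]
eef_rot: [0.0, 0.763, 0.646, -0.0]
wrist_force: [-0.4, 0.0, -0.3]
gripper_width: 0.056
time: 23.02
tcp_pos: [0.4847, 0.3538, 0.167]
eef_rot: [0.001, 0.763, 0.646, 0.005]
wrist_force: [0.0, 0.9, -0.7]
gripper_width: 0.0563
t 23.025 tcp [0.4847 0.3538 0.167 ] q [ 0.515  0.417  1.592 -0.     1.123 -0.89 ] F [ 0.01  0.85 -0.65] T [ 0.043 -0.026  0.068] w 0.05628133270759506
2900 (0.48307129740715027, 0.3515470623970032) (0.04499433562159538, 0.0747646689414978) 80.56336212158203 [0.02612533 0.02771094 0.02908628]
plane slope [ 0.0023833  -0.00144029  0.0270489 ]
```

View pics/w7.png

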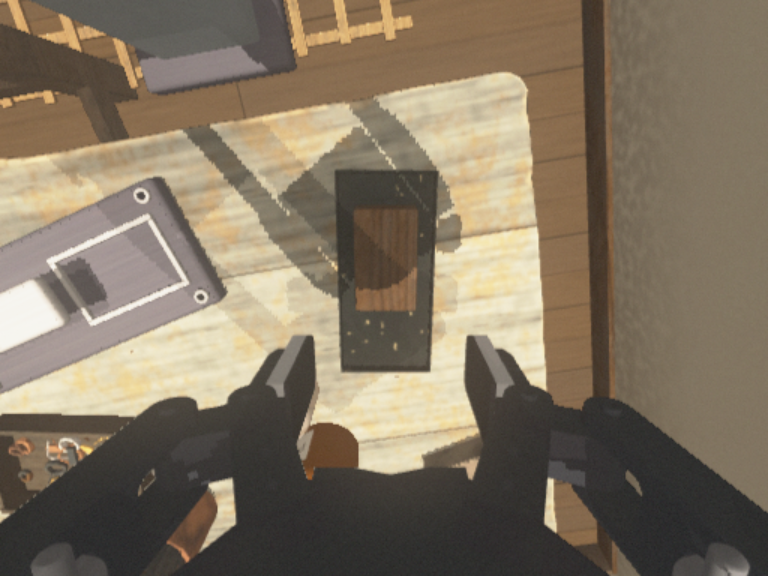

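View pics/top7.png

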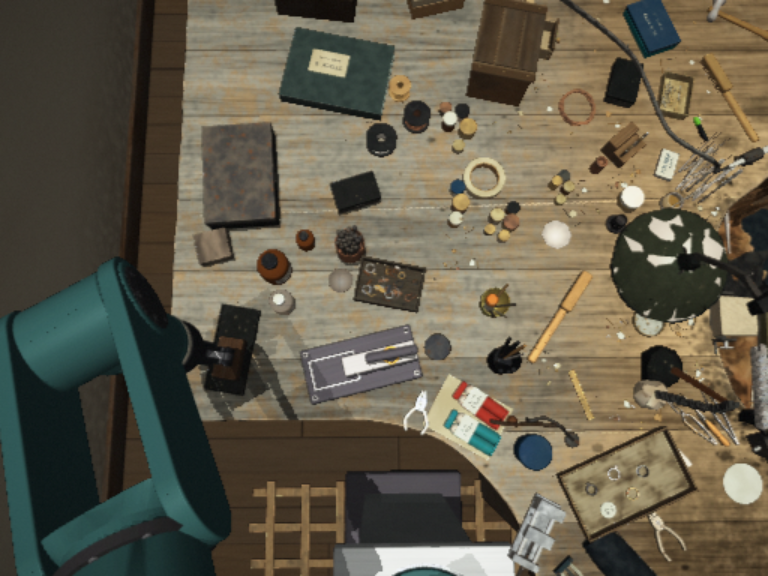

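The box sits flat and centred in the tray: wrist pixel (385,260), top at 27.7 mm and level. Everything else looks as it did at the start, and the gripper is clear.

```bash
python3 -m handwheel '[0,0,0,0,0,0,0,0,0,0,0,0,0,0,0,0,0,0]'; python3 -c "
from station import robot; print(robot.job_done())"
```

```text
time: 23.5
tcp_pos: [0.4812, 0.3517, 0.1607]
eef_rot: [-0.0, 0.763, 0.646, -0.001]
wrist_force: [-0.3, -0.3, -0.1]
gripper_width: 0.0561
the job is handed in; nothing more can be done
None
```

The box is free of the clamp and lies flat, right way up, in the black tray. I handed the job in at 23.5 s.

- **Finding the thread:** I felt clockwise first. The torque climbed to about 0.3 N m after 0.12 rad, roughly 0.1 rad of wind-up, so I stopped well short of the 0.25 rad limit. Anticlockwise gave way at a steady 0.1–0.17 N m.
- **Backing off:** I turned the handle about 180° anticlockwise, taking one fresh grip part-way. The strap top then measured 66 mm, up about 12 mm, and the screw is still backed off.
- **Moving the box:** I lifted it about 6 mm to clear the lip, slid it out towards the clamp's -x end, and lowered it until I felt the tray floor.
- **Last checks:** The box top is at about 27.7 mm (28 mm expected) and level. The box is parallel to the tray, about 12 mm from each side wall by its fit. In the final top view the other things on the bench look undisturbed, and the wrist force read about zero with the gripper 16 cm up.
- **Disagreements:** The top and wrist cameras differed by 2–5 mm on positions, so I used the wrist camera close up. No check failed.

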